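# Re-seat three bisque vases on their own foot rings

## Robot

A 6-joint arm with a two-finger parallel gripper is mounted at the origin on the work surface. World frame = base frame: x ahead of the robot, y to its left, z up, the work surface at z = 0. Lengths are in m, angles in rad, forces in N, time in s.
With the tool pointing down it reaches from about 0.275 to 0.775 m from the base axis. Payload 14.6 kg.
Tool frame: the origin (TCP) lies at the very end of the fingers, on their centre line; the grasp point (between the pads) lies 19 mm behind it (grip_depth is the distance from the TCP to the grasp point, in m); z points along the fingers, y is the line along which they close (so a half turn about z gives the same grasp; the last joint's range is limited). The gripper opens to 85 mm and grips with 20 to 120 N. Pads are 22 mm wide; open, the fingers measure 114 mm over their backs; the gripper's body (76 mm by 85 mm) begins 54 mm behind the grasp point. The pads swing forward as they close: fully open they stand 13 mm farther back than shut.
Start: joints at [-1.379, 0.263, -0.048, 1.259, 0, 1.415], TCP at [0.178, -0.494, 0.231] pointing down, gripper open.
Joint ranges: [-2.65, 2.65], [-0.89, 1.7], [-1.18, 1.37], [-2.13, 2.11], [-1.35, 1.29], [-3.14, 3.14]. Speed limits (rad/s): [1.89, 1.89, 2.57, 2.79, 3.14, 3.14].

## Interface

Orientations are given as a rotation vector (axis times angle).
In Python, from rig import * gives the robot as it stands. The module is installed in compiled form; this text tells all that it offers.
- The arm moves only by the shell command python3 -m pendant 'ROWS' [FORCE]. ROWS is JSON, a list of rows, each an object with "xyz": the shift along the tool's x, y, z each as a share of 0.3 m, from -1 to 1, a list of three; "rotation": the turn, a rotation vector about the tool's x, y, z each as a share of 90 degrees, from -1 to 1, a list of three; "jaw": the closure, from 0 (fully open) to 1 (shut). A call has 1 to 8 rows; each row is the pose to reach, as a shift and turn from the pose commanded when the call began, along the tool's axes at that moment; what a row does not reach only later rows make up. A row lasts 1/12 s, in which the tool goes at most 41.7 mm and 7.16 degrees, less where a joint would pass 70% of its speed; a pose out of reach is approached as far as the arm can. A call with a number of a shift or a turn outside -1 to 1 is refused whole. A call with a gripper value outside its range is refused whole. The fingers move at their own pace and stop on an object; FORCE is the grip in N (left out, the last holds). Time passes only in rows, so rows that repeat a pose let the fingers close. It gives the time, the measured TCP pose, the force, the opening and the grip force at its end, in the units of the state.
- get_state(): the state, without advancing time (a new reading comes with each control period).
- camera(name): name is "side" or "top" or "wrist"; returns the picture (480x640x3 uint8, red, green, blue); there is no depth.
- get_calibration(name): a dict with "camera_matrix" (3x3 intrinsics, pixels), "k1" (the pictures are not rectified: a ray, as slopes to the right and down, at radius r is drawn at 1 + k1 r^2 times it, then the intrinsics apply), "R" (3x3) and "t" (3): a world point X has camera coordinates R X + t. Camera axes: x right, y down, z forward; pixel columns grow to the right and rows downward; lengths in m; the calibration is good to about 2 mm. A picture is of the moment at which its call begins: read the wrist's pose just before it. get_calibration takes no time and is no camera call; for the wrist camera it gives the pose at the moment of the call.
- hand_in(): hands the job in; it is judged then, once.
Trained networks look in the newest picture that a camera, given by its name, has taken for a name from the list of things; names that differ only in an ending like _2 or _b are one class to them, and where a whole thing is asked for, a point or a joint stands for the part that bears it (a point fixed in the world has none). Each returns a list of dicts, best first, with "conf" (0 to 1); they miss things now and then, are a little off and sometimes report something else, mostly with a low value. They report only what shows in the picture. A call takes as long as a camera call. They do not tell look-alikes from the thing itself.
- spot_in(camera, thing): "at" ([x, y, z] in m, in world coordinates, good to about 4 mm: the middle of the surface that is visible of it).
- place_of(camera, thing): "at" ([x, y, z] in m, in world coordinates, good to about 4 mm: a listed point, or the origin of a listed thing).
The state is a dict: "time": time; "qpos": joint angles; "qvel": joint speeds; "joint_torque": joint torques, N m; "eef_pos": TCP position; "tool_rot": TCP orientation; "wrist_force": force on the tool from outside, world axes, zero at the start; "ft_torque": the same for the moment, N m; "gripper_width": finger opening in m; "gripper_force": force on a finger pad.
Only numpy, scipy, OpenCV 4.12 (cv2) and the standard library are available. Lean on these libraries where they do the work, as an engineer would, in place of code of your own. Each camera call takes 0.05 s, during which the arm holds its last target. There are 200 camera calls.

## Task

Each of the three bisque vases on the bench has been stood on the wrong terracotta foot ring. Put each vase in the ring made for its foot (squat vase in the ring with the widest hollow, medium vase in the middle one, slim vase in the narrowest), standing upright and flat on the floor of the hollow; the empty plaster bat is free for parking one on the way. Set them down gently, do not tip a vase over or knock two vases together, and leave the glue bottle and the tape roll where they are.

Things in the scene. Friction and masses are not known exactly. Their poses are not given: they have to be found in the camera images.
- vase_squat: the squat vase: lowest and broadest of the three; pale unglazed clay, loose, about 0.34 kg. Height 104 mm; flat foot 84 mm across; widest 94 mm, at 22 to 36 mm up; straight open neck 48 mm across outside, from 62 mm up to the rim: grip it there, from above. Origin: centre of the foot's underside, z up; round, so yaw means nothing. Starts on the rim of ring_small, too big to go in.
- vase_round: the medium vase: between the others in height and width; pale unglazed clay, loose, about 0.26 kg. Height 118 mm; flat foot 62 mm across; widest 76 mm, at 28 to 46 mm up; straight open neck 40 mm across outside, from 76 mm up to the rim: grip it there, from above. Origin: centre of the foot's underside, z up; round, so yaw means nothing. Starts on the floor of ring_large.
- vase_slim: the slim vase: tallest and narrowest of the three; pale unglazed clay, loose, about 0.16 kg. Height 140 mm; flat foot 40 mm across; widest 50 mm, at 30 to 70 mm up; straight open neck 30 mm across outside, from 98 mm up to the rim: grip it there, from above. Origin: centre of the foot's underside, z up; round, so yaw means nothing. Starts on the floor of ring_medium.
- ring_large: the terracotta foot ring with the widest hollow of the three: a shallow round dish fixed on the bench: 122 mm across outside, round hollow 102 mm across, rim 14 mm above the bench, rim 10 mm broad, flat floor of the hollow 5 mm above the bench. Origin: its centre, at bench height; z up. The squat vase belongs here.
- ring_medium: the terracotta foot ring with the middle-sized hollow of the three: a shallow round dish fixed on the bench: 108 mm across outside, round hollow 80 mm across, rim 14 mm above the bench, rim 14 mm broad, flat floor of the hollow 5 mm above the bench. Origin: its centre, at bench height; z up. The medium vase belongs here.
- ring_small: the terracotta foot ring with the narrowest hollow of the three: a shallow round dish fixed on the bench: 114 mm across outside, round hollow 58 mm across, rim 14 mm above the bench, rim 28 mm broad, flat floor of the hollow 5 mm above the bench. Origin: its centre, at bench height; z up. The slim vase belongs here.
- bat: a flat white round plaster bat, 120 mm across and 15 mm high, fixed on the bench, empty: the free spot. Origin: centre of its underside, at bench height. The rings and the bat change places from start to start.
- glue_bottle: a white bottle of glue, 46 mm across and 100 mm high, loose, a bystander standing among the rings. Origin: centre of its underside.
- tape_roll: a roll of buff tape lying flat, 60 mm across and 24 mm high, loose, a bystander among the rings. Origin: centre of its underside.
Things that resemble listed ones, but are neither listed nor needed, are in the scene too. Leave any pink look-alike of the vase_round alone. What is shaped like the vase_slim but blue is not meant.

How it is judged:
At the end, for the whole second after the job is handed in: Each vase stands in its own ring (squat in the widest hollow, medium in the middle one, slim in the narrowest): foot centre within 13 mm of the ring's centre, underside 2 to 9 mm above the bench (on the ring's floor, not on its rim), leaning less than 0.08 rad, at rest (under 0.02 m/s) (horizontal distance between vase_squat and ring_large below 0.013 m and z of vase_squat in the frame of ring_large between 0.002 and 0.009 m and angle between each of vase_squat, vase_round, vase_slim's own z axis and vertical below 0.08 rad and linear speed of each of vase_squat, vase_round, vase_slim below 0.02 m/s and horizontal distance between vase_round and ring_medium below 0.013 m and z of vase_round in the frame of ring_medium between 0.002 and 0.009 m and horizontal distance between vase_slim and ring_small below 0.013 m and z of vase_slim in the frame of ring_small between 0.002 and 0.009 m); the robot touches nothing.
It fails at once if a vase is tipped over (leans by more than 35 degrees) (angle between any of vase_squat, vase_round, vase_slim's own z axis and vertical above 0.61 rad).
It fails at once if two vases knock together (more than 2 N) (contact force between vase_squat and vase_round above 2 N or contact force between any of vase_squat, vase_round and vase_slim above 2 N).
It fails at once if a vase is dropped (moves faster than 0.6 m/s while the fingers do not hold it: a fall of about 20 mm) ((linear speed of vase_squat above 0.6 m/s and contact force between vase_squat and the fingers below 0.1 N) or (linear speed of vase_round above 0.6 m/s and contact force between vase_round and the fingers below 0.1 N) or (linear speed of vase_slim above 0.6 m/s and contact force between vase_slim and the fingers below 0.1 N)).
It fails at once if the glue bottle or the tape roll is shifted by more than 25 mm (distance of any of glue_bottle, tape_roll from where it was at the start of the episode above 0.025 m).
It also fails if it takes over 112 s, if anything falls off the work surface, if the arm or the gripper's body presses on something with over 40 N, if the wrist force passes 120 N, or if a joint passes its speed limit or range.

## Working session

There is one attempt and no reset: what is moved stays moved. The work goes in short steps, Python scripts to look and compute and a shell command to move; the robot and the scene stay as the last step left them, time stands still between calls to the robot, and variables do not carry over. Pictures are saved under pics/ and viewed, at most 14 in all, crops included, and the job is handed in when it is done.

```bash
mkdir -p pics
cat > h.py <<'E'
from rig import *
import numpy as np, cv2
def proj(cam,P):
    c=get_calibration(cam);X=np.array(c["R"])@np.array(P)+np.array(c["t"]);s=X[:2]/X[2]
    s=s*(1+c["k1"]*(s@s));K=np.array(c["camera_matrix"]);return (K[:2,:2]@s+K[:2,2])
def atz(cam,uv,z):
    c=get_calibration(cam);K=np.array(c["camera_matrix"]);R=np.array(c["R"]);t=np.array(c["t"])
    k=c["k1"];d=np.array([c["k1"],0,0,0,0.])
    s=cv2.undistortPoints(np.array([[uv]],float),K,d)[0,0]
    r=R.T@np.array([s[0],s[1],1]);o=-R.T@t;return o+r*(z-o[2])/r[2]
E
python3 - <<'E'
from h import *
for n in ("top","side"):
    cv2.imwrite(f"pics/{n}0.png",camera(n)[:,:,::-1])
    for th in "vase_squat vase_round vase_slim ring_large ring_medium ring_small bat glue_bottle tape_roll".split():
        for d in place_of(n,th)[:3]:
            if d["conf"]>.2: print(n,th,np.round(d["at"],3),round(d["conf"],2),proj(n,d["at"]).round())
s=get_state();print({k:np.round(v,3) for k,v in s.items()})
E
```

```text
top vase_squat [ 0.589 -0.088  0.02 ] 0.75 [381. 213.]
top vase_squat [ 0.43  -0.288  0.   ] 0.26 [470. 286.]
top vase_round [0.487 0.377 0.001] 0.93 [173. 257.]
top vase_round [0.596 0.258 0.008] 0.57 [226. 209.]
top vase_round [ 0.433 -0.285 -0.001] 0.23 [469. 284.]
top vase_slim [0.433 0.097 0.01 ] 0.66 [297. 282.]
top vase_slim [ 0.351 -0.007  0.001] 0.6 [343. 320.]
top ring_large [0.587 0.256 0.004] 0.94 [227. 213.]
top ring_medium [ 0.434  0.103 -0.007] 0.89 [295. 282.]
top bat [ 0.429 -0.286 -0.   ] 0.68 [469. 286.]
top glue_bottle [ 0.616 -0.295 -0.004] 0.76 [472. 203.]
top tape_roll [ 0.61   0.096 -0.   ] 0.57 [299. 204.]
side vase_squat [ 0.583 -0.085  0.015] 0.72 [302. 212.]
side vase_round [ 0.492  0.379 -0.002] 0.96 [263. 389.]
side vase_round [0.591 0.26  0.001] 0.85 [237. 323.]
side vase_round [ 0.613 -0.291  0.001] 0.49 [318. 170.]
side vase_slim [ 0.35  -0.006  0.002] 0.95 [394. 259.]
side vase_slim [0.429 0.098 0.004] 0.82 [345. 283.]
side ring_large [ 0.591  0.258 -0.   ] 0.82 [238. 323.]
side ring_large [ 0.431 -0.29   0.003] 0.67 [386. 181.]
side ring_medium [0.4
[... 277 characters left out ...]
.54 [315. 171.]
side glue_bottle [ 0.614 -0.29   0.   ] 0.89 [317. 170.]
side glue_bottle [0.595 0.257 0.003] 0.48 [236. 321.]
side tape_roll [ 0.608  0.086 -0.003] 0.61 [265. 263.]
{'time': np.float64(1.0), 'qpos': array([-1.379,  0.263, -0.048,  1.259, -0.   ,  1.416]), 'qvel': array([-0.   ,  0.001, -0.001,  0.   , -0.   ,  0.   ]), 'joint_torque': array([ 0.0000e+00, -6.3743e+01,  3.8478e+01,  1.0000e-03, -0.0000e+00,
        0.0000e+00]), 'eef_pos': array([ 0.178, -0.494,  0.231]), 'tool_rot': array([-3.094, -0.542,  0.   ]), 'wrist_force': array([ 0.079,  0.545, -0.92 ]), 'ft_torque': array([-0.034, -0.035,  0.   ]), 'gripper_force': np.float64(0.0), 'gripper_width': np.float64(0.086)}
```

View pics/top0.png

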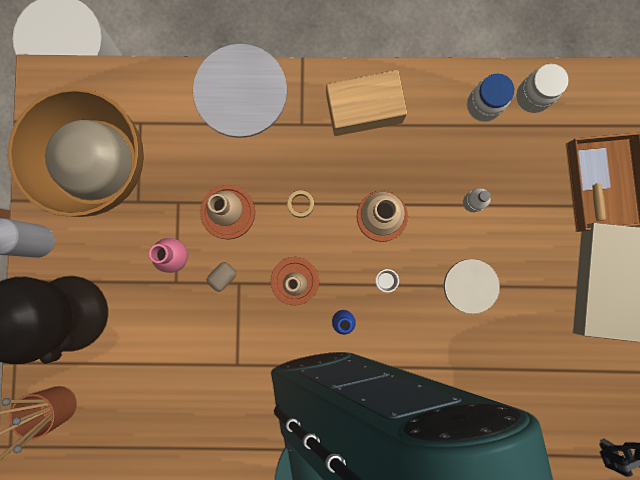

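View pics/side0.png

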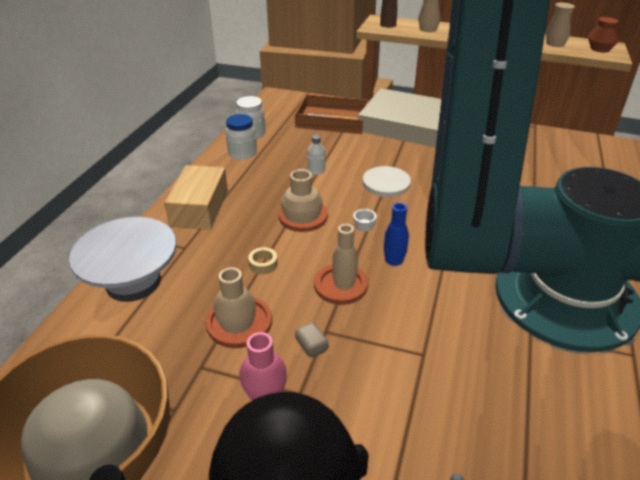

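The top picture shows the squat vase at (383,213), the medium one at (227,208) and the slim one at (294,283), each on a terracotta ring. The bat is at (471,286), the glue bottle at (478,200) and the buff tape at (300,204). Possible mix-ups are the pink medium look-alike at (168,255), the blue slim look-alike at (344,322) and the white ring at (387,280). I choose the pale clay vases. Next I fit the rings and check the choice in one close crop.

Run:
```python
from h import *
from scipy.optimize import least_squares
im=cv2.imread("pics/top0.png");hsv=cv2.cvtColor(im,cv2.COLOR_BGR2HSV)
cv2.imwrite("pics/crop0.png",cv2.resize(im[170:345,130:520],None,fx=2,fy=2,interpolation=cv2.INTER_CUBIC))
def fit(m,z,nm):
    c=max(cv2.findContours(m,0,1)[0],key=cv2.contourArea);p=cv2.convexHull(c)[:,0]
    q=np.array([atz("top",a,z)[:2] for a in p])
    f=least_squares(lambda v:np.hypot(*(q-v[:2]).T)-v[2],[*q.mean(0),.05],loss="soft_l1",f_scale=.001).x
    print(nm,f.round(4),len(p))
for nm,(u,v) in dict(L=(227,212),M=(295,281),S=(382,215),bat=(471,286)).items():
    w=np.zeros(im.shape[:2],np.uint8);cv2.circle(w,(u,v),36,255,-1)
    lo,hi=((0,120,80),(10,255,255)) if nm!="bat" else ((0,0,150),(180,60,255))
    fit(cv2.inRange(hsv,lo,hi)&w,.0145,nm)
```

```text
L [0.5895 0.2551 0.0602] 30
M [0.4373 0.1027 0.053 ] 25
S [ 0.5838 -0.09    0.0561] 28
bat [ 0.4304 -0.2877  0.059 ] 31
```

View pics/crop0.png

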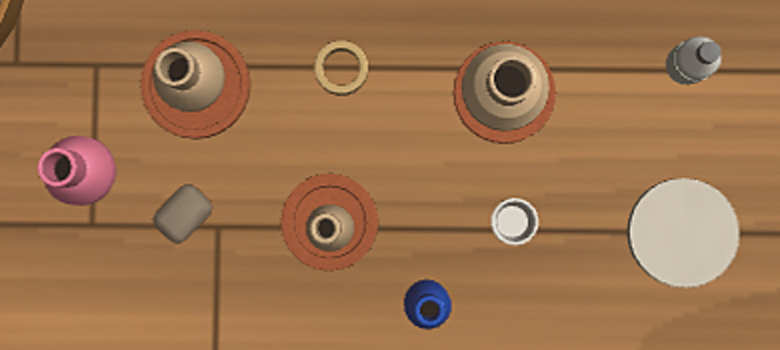

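```bash
python3 -m pendant '[{"xyz":[0,0,-0.3],"rotation":[0,0,-0.779],"jaw":0},{"xyz":[0,0,-0.3],"rotation":[0,0,-0.779],"jaw":0},{"xyz":[0,0,-0.3],"rotation":[0,0,-0.779],"jaw":0},{"xyz":[0,0,-0.3],"rotation":[0,0,-0.779],"jaw":0},{"xyz":[0,0,-0.3],"rotation":[0,0,-0.779],"jaw":0},{"xyz":[0,0,-0.3],"rotation":[0,0,-0.779],"jaw":0},{"xyz":[0,0,-0.3],"rotation":[0,0,-0.779],"jaw":0},{"xyz":[0,0,-0.3],"rotation":[0,0,-0.779],"jaw":0}]'; python3 -c "
from h import *
from scipy.spatial.transform import Rotation as R
s=get_state();print(s['eef_pos'],R.from_rotvec(s['tool_rot']).as_matrix().round(3),s['qpos'])"
```

```text
time: 1.67
eef_pos: [0.1784, -0.4937, 0.3213]
tool_rot: [2.45, 1.967, 0.0]
wrist_force: [0.3, -0.0, 0.3]
gripper_width: 0.0855
gripper_force: 0.0
[ 0.17844641 -0.49374265  0.32129899] [[ 0.216  0.976  0.   ]
 [ 0.976 -0.216 -0.   ]
 [-0.     0.    -1.   ]] [-1.37930104e+00  2.54252305e-01  1.81500509e-01  1.49801313e+00
  4.18878637e-05  4.09314560e-01]
```

The crop confirms the three pale vases on terracotta, with the pink one at crop (77,170) and the blue one at (428,304). I park the slim vase first, so the arm heads there.

```bash
python3 -m pendant '[{"xyz":[0.13,0.03,0],"rotation":[0,0,-0.07],"jaw":0},{"xyz":[0.26,0.05,0],"rotation":[0,0,-0.139],"jaw":0},{"xyz":[1,0.19,0],"rotation":[0,0,-0.139],"jaw":0},{"xyz":[1,0.19,0],"rotation":[0,0,-0.139],"jaw":0},{"xyz":[1,0.19,0],"rotation":[0,0,-0.139],"jaw":0},{"xyz":[1,0.19,0],"rotation":[0,0,-0.139],"jaw":0},{"xyz":[1,0.19,0],"rotation":[0,0,-0.139],"jaw":0},{"xyz":[1,0.19,0],"rotation":[0,0,-0.139],"jaw":0}]'; python3 -c "
from h import *
for n,u,z in (('slim',(292.5,284),.145),('round',(218,204.5),.123),('squat',(385,210.5),.118)): print(n,atz('top',u,z).round(4))
from scipy.spatial.transform import Rotation as R
s=get_state();print(s['eef_pos'],R.from_rotvec(s['tool_rot']).as_matrix().round(3),s['qpos'])"
```

```text
time: 2.33
eef_pos: [0.3011, -0.2102, 0.3217]
tool_rot: [2.225, 2.217, 0.001]
wrist_force: [-0.1, -0.3, 1.3]
gripper_width: 0.0854
gripper_force: 0.0
slim [0.4307 0.0982 0.145 ]
round [0.5905 0.2539 0.123 ]
squat [ 0.582  -0.0865  0.118 ]
[ 0.30114927 -0.21022564  0.32174095] [[ 0.004  1.     0.001]
 [ 1.    -0.004 -0.   ]
 [-0.     0.001 -1.   ]] [-8.32939289e-01 -2.62611461e-02 -1.47431051e-01  1.44895692e+00
  7.15622311e-04  7.41785754e-01]
```

```bash
python3 -m pendant '[{"xyz":[1,0.43,0],"rotation":[0,0,0],"jaw":0},{"xyz":[1,0.43,0],"rotation":[0,0,0],"jaw":0},{"xyz":[1,0.43,0],"rotation":[0,0,0],"jaw":0},{"xyz":[1,0.43,0],"rotation":[0,0,0],"jaw":0},{"xyz":[1,0.43,0],"rotation":[0,0,0],"jaw":0},{"xyz":[1,0.43,0],"rotation":[0,0,0],"jaw":0},{"xyz":[1,0.43,0],"rotation":[0,0,0],"jaw":0},{"xyz":[1,0.43,0],"rotation":[0,0,0],"jaw":0}]'; python3 -m pendant '[{"xyz":[0,0,0],"rotation":[0,0,0],"jaw":0},{"xyz":[0,0,0],"rotation":[0,0,0],"jaw":0},{"xyz":[0,0,0],"rotation":[0,0,0],"jaw":0}]'; python3 -c "
from h import *
cv2.imwrite('pics/w1.png',camera('wrist')[:,:,::-1])
print(proj('wrist',[.4307,.0982,.145]),[ (d['conf'],np.round(d['at'],4)) for d in place_of('wrist','vase_slim')[:2]],[ (d['conf'],np.round(d['at'],4)) for d in place_of('wrist','ring_medium')[:2]])
s=get_state();print(s['eef_pos'])"
```

```text
time: 3.0
eef_pos: [0.4316, 0.0877, 0.3215]
tool_rot: [2.227, 2.215, 0.001]
wrist_force: [1.2, -1.2, -0.5]
gripper_width: 0.0851
gripper_force: 0.0
time: 3.25
eef_pos: [0.4312, 0.0853, 0.3212]
tool_rot: [-2.227, -2.216, 0.001]
wrist_force: [-0.1, -0.2, 0.6]
gripper_width: 0.0853
gripper_force: 0.0
[317.9560076  203.23042603] [(0.73, array([0.4312, 0.0954, 0.0029])), (0.67, array([ 0.3553, -0.0087, -0.0029]))] []
[0.43110622 0.08426257 0.32146421]
```

View pics/w1.png

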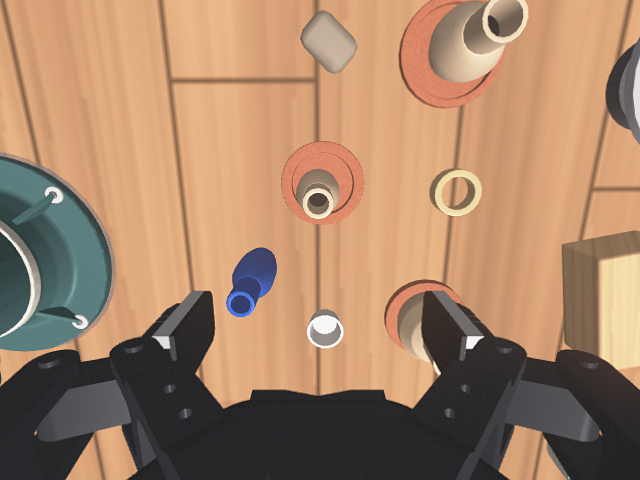

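The slim neck shows at (317.5,204), against a predicted (318,203), so the positions hold. I descend and grip it.

```bash
python3 -m pendant '[{"xyz":[0.047,0,0.05],"rotation":[0,0,0],"jaw":0},{"xyz":[0.047,0,0.69],"rotation":[0,0,0],"jaw":0},{"xyz":[0.047,0,0.69],"rotation":[0,0,0],"jaw":0},{"xyz":[0.047,0,0.69],"rotation":[0,0,0],"jaw":0},{"xyz":[0.047,0,0.69],"rotation":[0,0,0],"jaw":0},{"xyz":[0.047,0,0.69],"rotation":[0,0,0],"jaw":0},{"xyz":[0.047,0,0.69],"rotation":[0,0,0],"jaw":0},{"xyz":[0.047,0,0.69],"rotation":[0,0,0],"jaw":0}]' 25; python3 -m pendant '[{"xyz":[0,0,0],"rotation":[0,0,0],"jaw":0.35},{"xyz":[0,0,0],"rotation":[0,0,0],"jaw":0.5},{"xyz":[0,0,0],"rotation":[0,0,0],"jaw":0.6},{"xyz":[0,0,0],"rotation":[0,0,0],"jaw":0.7},{"xyz":[0,0,0],"rotation":[0,0,0],"jaw":0.8},{"xyz":[0,0,0],"rotation":[0,0,0],"jaw":1},{"xyz":[0,0,0],"rotation":[0,0,0],"jaw":1},{"xyz":[0,0,0],"rotation":[0,0,0],"jaw":1}]' 25
```

```text
time: 4.07
eef_pos: [0.431, 0.0986, 0.1146]
tool_rot: [-2.229, -2.213, 0.002]
wrist_force: [-0.4, -0.8, 0.7]
gripper_width: 0.0856
gripper_force: 0.0
time: 4.73
eef_pos: [0.4319, 0.0995, 0.1151]
tool_rot: [2.227, 2.215, 0.002]
wrist_force: [-1.5, 1.0, 8.8]
gripper_width: 0.0298
gripper_force: 24.0
```

```bash
python3 -m pendant '[{"xyz":[0,0,-0.06],"rotation":[0,0,0],"jaw":1},{"xyz":[0,0,-0.18],"rotation":[0,0,0],"jaw":1},{"xyz":[0,0,-0.3],"rotation":[0,0,0],"jaw":1},{"xyz":[0,0,-0.38],"rotation":[0,0,0],"jaw":1},{"xyz":[-0.06,0,-0.4],"rotation":[0,0,0],"jaw":1},{"xyz":[-0.16,0,-0.4],"rotation":[0,0,0],"jaw":1},{"xyz":[-0.27,0,-0.4],"rotation":[0,0,0],"jaw":1},{"xyz":[-0.39,0,-0.4],"rotation":[0,0,0],"jaw":1}]' 25; python3 -m pendant '[{"xyz":[-0.12,0,0],"rotation":[0,0,0],"jaw":1},{"xyz":[-0.24,0,0],"rotation":[0,0,0],"jaw":1},{"xyz":[-0.36,0,0],"rotation":[0,0,0],"jaw":1},{"xyz":[-0.48,0,0],"rotation":[0,0,0],"jaw":1},{"xyz":[-0.6,0,0],"rotation":[0,0,0],"jaw":1},{"xyz":[-0.72,0,0],"rotation":[0,0,0],"jaw":1},{"xyz":[-0.82,0,0],"rotation":[0,0,0],"jaw":1},{"xyz":[-0.88,0,0],"rotation":[0,0,0],"jaw":1}]' 25;  python3 -m pendant '[{"xyz":[0,0,0],"rotation":[0,0,0],"jaw":1},{"xyz":[0,0,0],"rotation":[0,0,0],"jaw":1},{"xyz":[0,0,0],"rotation":[0,0,0],"jaw":1}]'
```

```text
time: 5.4
eef_pos: [0.4306, -0.0183, 0.2348]
tool_rot: [2.225, 2.217, 0.001]
wrist_force: [1.3, 0.2, -1.4]
gripper_width: 0.0295
gripper_force: 25.5
time: 6.07
eef_pos: [0.4289, -0.2845, 0.2342]
tool_rot: [2.229, 2.213, -0.001]
wrist_force: [-0.1, 1.1, -2.1]
gripper_width: 0.0297
gripper_force: 25.5
time: 6.32
eef_pos: [0.4291, -0.281, 0.2343]
tool_rot: [-2.227, -2.215, -0.0]
wrist_force: [0.0, 0.4, -1.5]
gripper_width: 0.0298
gripper_force: 25.5
```

```bash
python3 -m pendant '[{"xyz":[-0.02,0,0.08],"rotation":[0,0,0],"jaw":1},{"xyz":[-0.02,0,0.18],"rotation":[0,0,0],"jaw":1},{"xyz":[-0.02,0,0.26],"rotation":[0,0,0],"jaw":1},{"xyz":[-0.02,0,0.31],"rotation":[0,0,0],"jaw":1},{"xyz":[-0.02,0,0.34],"rotation":[0,0,0],"jaw":1},{"xyz":[-0.02,0,0.352],"rotation":[0,0,0],"jaw":1},{"xyz":[-0.02,0,0.36],"rotation":[0,0,0],"jaw":1},{"xyz":[-0.02,0,0.36],"rotation":[0,0,0],"jaw":1}]' 25
```

```text
time: 6.98
eef_pos: [0.4296, -0.2874, 0.1268]
tool_rot: [2.227, 2.215, 0.0]
wrist_force: [-1.4, -0.2, -3.4]
gripper_width: 0.0295
gripper_force: 25.5
```

```bash
python3 -m pendant '[{"xyz":[0,0,0.003],"rotation":[0,0,0],"jaw":1},{"xyz":[0,0,0.005],"rotation":[0,0,0],"jaw":1},{"xyz":[0,0,0.005],"rotation":[0,0,0],"jaw":1}]'; python3 -m pendant '[{"xyz":[0,0,0],"rotation":[0,0,0],"jaw":0.6},{"xyz":[0,0,0],"rotation":[0,0,0],"jaw":0.5},{"xyz":[0,0,0],"rotation":[0,0,0],"jaw":0.4},{"xyz":[0,0,0],"rotation":[0,0,0],"jaw":0.2},{"xyz":[0,0,0],"rotation":[0,0,0],"jaw":0},{"xyz":[0,0,0],"rotation":[0,0,0],"jaw":0},{"xyz":[0,0,0],"rotation":[0,0,0],"jaw":0}]'
```

```text
time: 7.23
eef_pos: [0.4295, -0.2877, 0.1253]
tool_rot: [2.227, 2.214, 0.0]
wrist_force: [0.5, 1.2, 0.6]
gripper_width: 0.0298
gripper_force: 25.6
time: 7.82
eef_pos: [0.4292, -0.2876, 0.1248]
tool_rot: [2.228, 2.215, 0.0]
wrist_force: [-0.1, 0.4, -0.6]
gripper_width: 0.0853
gripper_force: 0.0
```

```bash
python3 -m pendant '[{"xyz":[0,0,-0.05],"rotation":[0,0,0],"jaw":0},{"xyz":[0,0,-0.18],"rotation":[0,0,0],"jaw":0},{"xyz":[0,0,-0.31],"rotation":[0,0,0],"jaw":0},{"xyz":[0,0,-0.44],"rotation":[0,0,0],"jaw":0},{"xyz":[0,0,-0.5],"rotation":[0,0,0],"jaw":0},{"xyz":[0.1,0.03,-0.5],"rotation":[0,0,0],"jaw":0},{"xyz":[0.23,0.07,-0.5],"rotation":[0,0,0],"jaw":0},{"xyz":[0.36,0.11,-0.5],"rotation":[0,0,0],"jaw":0}]'; python3 -m pendant '[{"xyz":[1,0.3,0],"rotation":[0,0,0],"jaw":0},{"xyz":[1,0.3,0],"rotation":[0,0,0],"jaw":0},{"xyz":[1,0.3,0],"rotation":[0,0,0],"jaw":0},{"xyz":[1,0.3,0],"rotation":[0,0,0],"jaw":0},{"xyz":[1,0.3,0],"rotation":[0,0,0],"jaw":0},{"xyz":[1,0.3,0],"rotation":[0,0,0],"jaw":0},{"xyz":[1,0.3,0],"rotation":[0,0,0],"jaw":0},{"xyz":[1,0.3,0],"rotation":[0,0,0],"jaw":0}]'; python3 -m pendant '[{"xyz":[0.13,0.04,0],"rotation":[0,0,0],"jaw":0},{"xyz":[0.25,0.1,0],"rotation":[0,0,0],"jaw":0},{"xyz":[0.32,0.13,0],"rotation":[0,0,0],"jaw":0},{"xyz":[0.32,0.13,0],"rotation":[0,0,0],"jaw":0},{"xyz":[0.32,0.13,0],"rotation":[0,0,0],"jaw":0},{"xyz":[0.32,0.13,0],"rotation":[0,0,0],"jaw":0}]';python3 -c "
from h import *
from scipy.spatial.transform import Rotation as R
s=get_state();print(s['eef_pos'],s['qpos'],R.from_rotvec(s['tool_rot']).as_matrix().round(3))
cv2.imwrite('pics/w2.png',camera('wrist')[:,:,::-1]);cv2.imwrite('pics/t2.png',camera('top')[:,:,::-1])
print(proj('wrist',[.5905,.2539,.123]),proj('wrist',[.4373,.1027,.005]))"
```

```text
time: 8.48
eef_pos: [0.463, -0.179, 0.275]
tool_rot: [2.23, 2.212, 0.0]
wrist_force: [0.7, -0.2, 0.3]
gripper_width: 0.0855
gripper_force: 0.0
time: 9.15
eef_pos: [0.555, 0.1236, 0.2745]
tool_rot: [-2.225, -2.217, -0.001]
wrist_force: [0.5, -0.3, -0.8]
gripper_width: 0.0852
gripper_force: 0.0
time: 9.65
eef_pos: [0.5939, 0.2152, 0.2747]
tool_rot: [-2.228, -2.215, 0.001]
wrist_force: [0.1, -1.0, -0.1]
gripper_width: 0.085
gripper_force: 0.0
[0.593891   0.21518718 0.27465022] [ 2.18807897e-01  4.51720242e-01  3.60135792e-01  1.47963504e+00
 -2.00164026e-04  1.79519327e+00] [[ 0.006  1.    -0.   ]
 [ 1.    -0.006 -0.   ]
 [-0.    -0.    -1.   ]]
[314.13022745 177.57592614] [196.94868111 289.26405077]
```

View pics/w2.png

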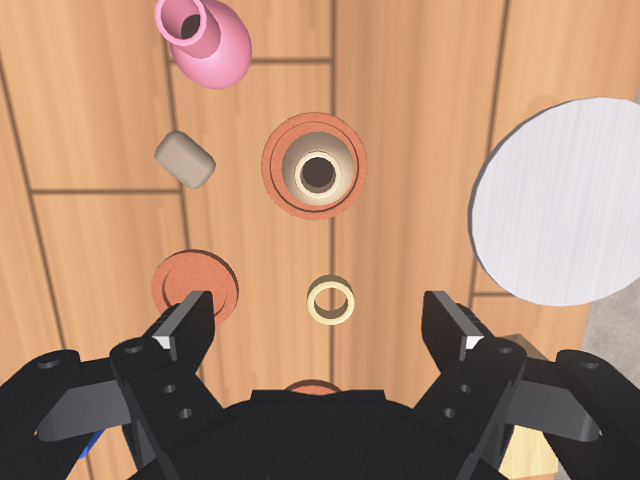

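The medium neck is at (318,175), about 4 mm right of the prediction, so I use (0.594, 0.256). The empty medium ring is at (195,290), as predicted.

```bash
python3 -m pendant '[{"xyz":[0.12,0,0.02],"rotation":[0,0,0],"jaw":0},{"xyz":[0.136,0,0.12],"rotation":[0,0,0],"jaw":0},{"xyz":[0.136,0,0.61],"rotation":[0,0,0],"jaw":0},{"xyz":[0.136,0,0.61],"rotation":[0,0,0],"jaw":0},{"xyz":[0.136,0,0.61],"rotation":[0,0,0],"jaw":0},{"xyz":[0.136,0,0.61],"rotation":[0,0,0],"jaw":0},{"xyz":[0.136,0,0.61],"rotation":[0,0,0],"jaw":0},{"xyz":[0.136,0,0.61],"rotation":[0,0,0],"jaw":0}]' 30; python3 -m pendant '[{"xyz":[0,0,0],"rotation":[0,0,0],"jaw":0.3},{"xyz":[0,0,0],"rotation":[0,0,0],"jaw":0.4},{"xyz":[0,0,0],"rotation":[0,0,0],"jaw":0.5},{"xyz":[0,0,0],"rotation":[0,0,0],"jaw":0.6},{"xyz":[0,0,0],"rotation":[0,0,0],"jaw":0.8},{"xyz":[0,0,0],"rotation":[0,0,0],"jaw":1},{"xyz":[0,0,0],"rotation":[0,0,0],"jaw":1},{"xyz":[0,0,0],"rotation":[0,0,0],"jaw":1}]' 30
```

```text
time: 10.42
eef_pos: [0.594, 0.2555, 0.0922]
tool_rot: [-2.229, -2.214, 0.001]
wrist_force: [-0.1, -0.2, 0.4]
gripper_width: 0.0855
gripper_force: 0.0
time: 11.08
eef_pos: [0.5948, 0.2566, 0.0933]
tool_rot: [2.227, 2.215, 0.003]
wrist_force: [-2.1, -0.2, 8.7]
gripper_width: 0.0393
gripper_force: 29.3
```

```bash
python3 -m pendant '[{"xyz":[0,0,-0.05],"rotation":[0,0,0],"jaw":1},{"xyz":[0,0,-0.14],"rotation":[0,0,0],"jaw":1},{"xyz":[0,0,-0.24],"rotation":[0,0,0],"jaw":1},{"xyz":[-0.03,-0.03,-0.3],"rotation":[0,0,0],"jaw":1},{"xyz":[-0.1,-0.1,-0.3],"rotation":[0,0,0],"jaw":1},{"xyz":[-0.18,-0.18,-0.3],"rotation":[0,0,0],"jaw":1},{"xyz":[-0.26,-0.26,-0.3],"rotation":[0,0,0],"jaw":1},{"xyz":[-0.34,-0.345,-0.3],"rotation":[0,0,0],"jaw":1}]' 30; python3 -m pendant '[{"xyz":[-0.08,-0.08,0],"rotation":[0,0,0],"jaw":1},{"xyz":[-0.13,-0.14,0],"rotation":[0,0,0],"jaw":1},{"xyz":[-0.17,-0.18,0],"rotation":[0,0,0],"jaw":1},{"xyz":[-0.17,-0.18,0],"rotation":[0,0,0],"jaw":1},{"xyz":[-0.17,-0.18,0],"rotation":[0,0,0],"jaw":1},{"xyz":[-0.17,-0.18,0],"rotation":[0,0,0],"jaw":1}]' 30;  python3 - <<'E'
from h import *
s=get_state();print(s['eef_pos'])
im=camera('wrist');cv2.imwrite('pics/w3.png',im[:,:,::-1])
print(proj('wrist',[.4373,.1027,.014]))
E
```

```text
time: 11.75
eef_pos: [0.4891, 0.1541, 0.182]
tool_rot: [2.227, 2.215, 0.001]
wrist_force: [-0.2, 0.1, -1.8]
gripper_width: 0.0394
gripper_force: 31.3
time: 12.25
eef_pos: [0.4365, 0.1044, 0.1822]
tool_rot: [2.227, 2.215, 0.001]
wrist_force: [0.3, 0.3, -3.1]
gripper_width: 0.0396
gripper_force: 31.4
[0.43647963 0.10439285 0.18216137]
[319.17066692 221.37899096]
```

View pics/w3.png

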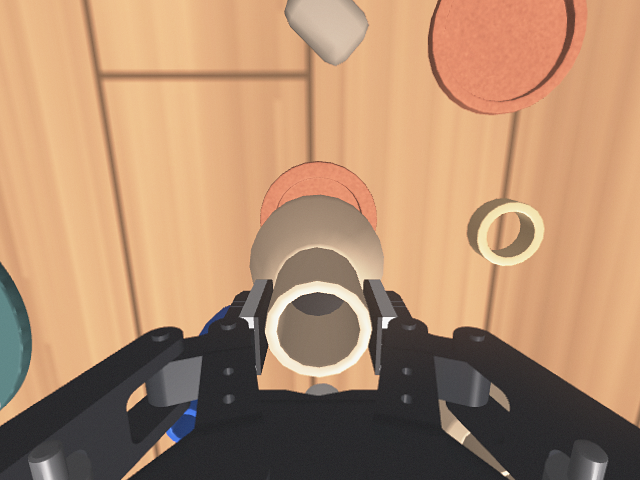

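The held vase is upright with its rim at (318,328), and the medium ring spans 260–378 with its top at 162, as predicted. I lower it.

```bash
python3 -c "
from h import *
s=get_state();p=np.array(s['eef_pos']);print(proj('wrist',p+[0,0,.03]),proj('wrist',p+[0,0.005,.03]))"; python3 -m pendant '[{"xyz":[-0.004,0.002,0.07],"rotation":[0,0,0],"jaw":1},{"xyz":[-0.006,0.002,0.15],"rotation":[0,0,0],"jaw":1},{"xyz":[-0.006,0.002,0.22],"rotation":[0,0,0],"jaw":1},{"xyz":[-0.006,0.002,0.26],"rotation":[0,0,0],"jaw":1},{"xyz":[-0.006,0.002,0.28],"rotation":[0,0,0],"jaw":1},{"xyz":[-0.006,0.002,0.288],"rotation":[0,0,0],"jaw":1},{"xyz":[-0.006,0.002,0.292],"rotation":[0,0,0],"jaw":1},{"xyz":[-0.006,0.002,0.292],"rotation":[0,0,0],"jaw":1}]'
```

```text
[319.70737147 332.9191947 ] [319.62509588 320.44992779]
time: 12.97
eef_pos: [0.4371, 0.1026, 0.0946]
tool_rot: [2.227, 2.215, 0.001]
wrist_force: [0.3, 0.4, -2.3]
gripper_width: 0.0392
gripper_force: 31.3
```

```bash
python3 -m pendant '[{"xyz":[0,0,0.003],"rotation":[0,0,0],"jaw":1},{"xyz":[0,0,0.005],"rotation":[0,0,0],"jaw":1},{"xyz":[0,0,0.005],"rotation":[0,0,0],"jaw":1}]'; python3 -m pendant '[{"xyz":[0,0,0],"rotation":[0,0,0],"jaw":0.5},{"xyz":[0,0,0],"rotation":[0,0,0],"jaw":0.4},{"xyz":[0,0,0],"rotation":[0,0,0],"jaw":0.3},{"xyz":[0,0,0],"rotation":[0,0,0],"jaw":0.1},{"xyz":[0,0,0],"rotation":[0,0,0],"jaw":0},{"xyz":[0,0,0],"rotation":[0,0,0],"jaw":0},{"xyz":[0,0,0],"rotation":[0,0,0],"jaw":0}]'
```

```text
time: 13.22
eef_pos: [0.437, 0.1024, 0.0934]
tool_rot: [2.227, 2.214, 0.002]
wrist_force: [-0.4, 0.3, 2.5]
gripper_width: 0.0394
gripper_force: 31.7
time: 13.8
eef_pos: [0.4365, 0.1024, 0.0927]
tool_rot: [-2.228, -2.215, 0.0]
wrist_force: [0.2, -0.6, 0.2]
gripper_width: 0.0852
gripper_force: 0.0
```

```bash
python3 -m pendant '[{"xyz":[0,0,-0.05],"rotation":[0,0,0],"jaw":0},{"xyz":[0,0,-0.18],"rotation":[0,0,0],"jaw":0},{"xyz":[0,0,-0.31],"rotation":[0,0,0],"jaw":0},{"xyz":[0,0,-0.44],"rotation":[0,0,0],"jaw":0},{"xyz":[0,0,-0.57],"rotation":[0,0,0],"jaw":0},{"xyz":[-0.05,0.03,-0.6],"rotation":[0,0,0],"jaw":0},{"xyz":[-0.15,0.1,-0.6],"rotation":[0,0,0],"jaw":0},{"xyz":[-0.25,0.16,-0.6],"rotation":[0,0,0],"jaw":0}]'; python3 -m pendant '[{"xyz":[-0.5,0.32,0],"rotation":[0,0,0],"jaw":0},{"xyz":[-0.5,0.32,0],"rotation":[0,0,0],"jaw":0},{"xyz":[-0.5,0.32,0],"rotation":[0,0,0],"jaw":0},{"xyz":[-0.5,0.32,0],"rotation":[0,0,0],"jaw":0},{"xyz":[-0.5,0.32,0],"rotation":[0,0,0],"jaw":0},{"xyz":[-0.5,0.32,0],"rotation":[0,0,0],"jaw":0},{"xyz":[-0.5,0.32,0],"rotation":[0,0,0],"jaw":0},{"xyz":[-0.5,0.32,0],"rotation":[0,0,0],"jaw":0}]'; python3 -c "
from h import *
s=get_state();print(s['eef_pos'])
cv2.imwrite('pics/w4.png',camera('wrist')[:,:,::-1])
print(proj('wrist',[.582,-.0865,.118]),proj('wrist',[.592,-.0865,.118]),proj('wrist',[.584,-.09,.014]))
print(proj('wrist',[.437,.1045,.123]),proj('wrist',[.5895,.2551,.014]))"
```

```text
time: 14.47
eef_pos: [0.4851, 0.0266, 0.2739]
tool_rot: [2.224, 2.216, 0.003]
wrist_force: [0.1, 0.9, 0.2]
gripper_width: 0.0854
gripper_force: 0.0
time: 15.13
eef_pos: [0.5788, -0.1226, 0.2728]
tool_rot: [-2.227, -2.215, -0.0]
wrist_force: [-0.1, 0.6, -0.6]
gripper_width: 0.0855
gripper_force: 0.0
[ 0.57879533 -0.12255127  0.27280181]
[322.05753761 181.36213515] [333.80056181 181.28096989] [322.70542829 175.14639916]
[109.07398347 -99.22890974] [ 328.02984742 -230.87020127]
```

View pics/w4.png

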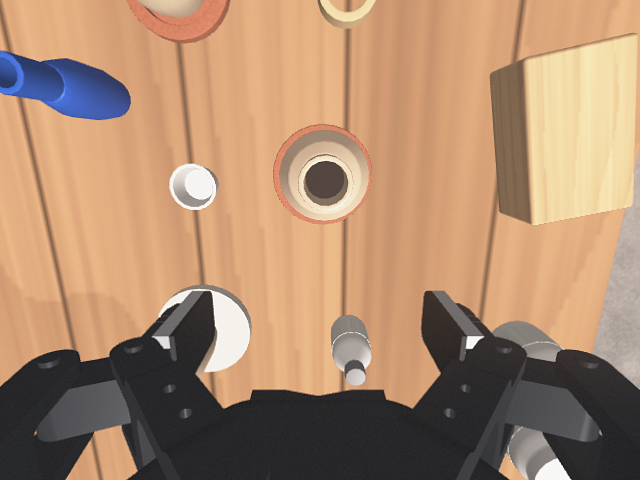

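The squat neck is at (326,182), which puts it at about (0.585,-0.087). The slim vase should show on the bat at (205,328) but a finger hides that spot, so I check the top camera.

```bash
python3 -c "
from h import *
im=camera('top')[:,:,::-1];cv2.imwrite('pics/t3.png',cv2.resize(im[170:345,130:520],None,fx=2,fy=2))"
```

```text
(no output)
```

View pics/t3.png

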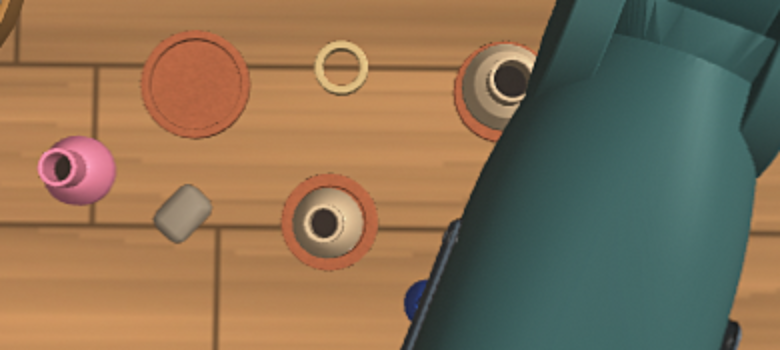

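The medium vase sits centred in its ring at crop (328,222), and the large ring is empty at (195,84). Next I grip the squat vase.

```bash
python3 -m pendant '[{"xyz":[0.11,0.018,0.02],"rotation":[0,0,0],"jaw":0},{"xyz":[0.119,0.021,0.12],"rotation":[0,0,0],"jaw":0},{"xyz":[0.119,0.021,0.61],"rotation":[0,0,0],"jaw":0},{"xyz":[0.119,0.021,0.61],"rotation":[0,0,0],"jaw":0},{"xyz":[0.119,0.021,0.61],"rotation":[0,0,0],"jaw":0},{"xyz":[0.119,0.021,0.61],"rotation":[0,0,0],"jaw":0},{"xyz":[0.119,0.021,0.61],"rotation":[0,0,0],"jaw":0},{"xyz":[0.119,0.021,0.61],"rotation":[0,0,0],"jaw":0}]' 35; python3 -m pendant '[{"xyz":[0,0,0],"rotation":[0,0,0],"jaw":0.3},{"xyz":[0,0,0],"rotation":[0,0,0],"jaw":0.38},{"xyz":[0,0,0],"rotation":[0,0,0],"jaw":0.46},{"xyz":[0,0,0],"rotation":[0,0,0],"jaw":0.6},{"xyz":[0,0,0],"rotation":[0,0,0],"jaw":0.8},{"xyz":[0,0,0],"rotation":[0,0,0],"jaw":1},{"xyz":[0,0,0],"rotation":[0,0,0],"jaw":1},{"xyz":[0,0,0],"rotation":[0,0,0],"jaw":1}]' 35
```

```text
time: 15.9
eef_pos: [0.5852, -0.0869, 0.0901]
tool_rot: [-2.226, -2.216, 0.001]
wrist_force: [-0.3, 0.3, 1.4]
gripper_width: 0.0856
gripper_force: 0.0
time: 16.57
eef_pos: [0.5864, -0.088, 0.0915]
tool_rot: [2.226, 2.214, 0.002]
wrist_force: [-3.3, 0.2, 10.6]
gripper_width: 0.0467
gripper_force: 34.4
```

```bash
python3 -m pendant '[{"xyz":[0,0,-0.05],"rotation":[0,0,0],"jaw":1},{"xyz":[0,0,-0.14],"rotation":[0,0,0],"jaw":1},{"xyz":[0,0,-0.24],"rotation":[0,0,0],"jaw":1},{"xyz":[0.03,0,-0.3],"rotation":[0,0,0],"jaw":1},{"xyz":[0.1,0.003,-0.33],"rotation":[0,0,0],"jaw":1},{"xyz":[0.19,0.006,-0.33],"rotation":[0,0,0],"jaw":1},{"xyz":[0.29,0.01,-0.33],"rotation":[0,0,0],"jaw":1},{"xyz":[0.4,0.01,-0.33],"rotation":[0,0,0],"jaw":1}]' 35; python3 -m pendant '[{"xyz":[0.11,0,0],"rotation":[0,0,0],"jaw":1},{"xyz":[0.22,0,0],"rotation":[0,0,0],"jaw":1},{"xyz":[0.33,0,0],"rotation":[0,0,0],"jaw":1},{"xyz":[0.44,0,0],"rotation":[0,0,0],"jaw":1},{"xyz":[0.54,0,0],"rotation":[0,0,0],"jaw":1},{"xyz":[0.62,0,0],"rotation":[0,0,0],"jaw":1},{"xyz":[0.68,0,0],"rotation":[0,0,0],"jaw":1},{"xyz":[0.72,0,0],"rotation":[0,0,0],"jaw":1}]' 35; python3 -m pendant '[{"xyz":[0,0,0],"rotation":[0,0,0],"jaw":1},{"xyz":[0,0,0],"rotation":[0,0,0],"jaw":1}]';  python3 - <<'E'
from h import *
s=get_state();p=np.array(s['eef_pos']);print(p)
im=camera('wrist');cv2.imwrite('pics/w5.png',im[:,:,::-1])
print(proj('wrist',[.5895,.2551,.014]),proj('wrist',p+[0,0,.027]),proj('wrist',[.5895,.3161,.014]),proj('wrist',[.6505,.2551,.014]))
E
```

```text
time: 17.23
eef_pos: [0.5896, 0.0329, 0.1895]
tool_rot: [2.228, 2.213, 0.001]
wrist_force: [1.3, 0.4, -4.1]
gripper_width: 0.0468
gripper_force: 37.8
time: 17.9
eef_pos: [0.5904, 0.2502, 0.189]
tool_rot: [-2.226, -2.217, -0.001]
wrist_force: [0.2, 0.1, -3.4]
gripper_width: 0.0464
gripper_force: 37.8
time: 18.07
eef_pos: [0.5906, 0.2482, 0.1888]
tool_rot: [2.227, 2.216, -0.0]
wrist_force: [0.7, -0.4, -3.9]
gripper_width: 0.0464
gripper_force: 37.8
[0.59063186 0.24824261 0.18879769]
[317.102085   209.96003108] [319.40501696 327.28249798] [316.53014623 141.65842439] [382.85958167 209.43848516]
```

View pics/w5.png

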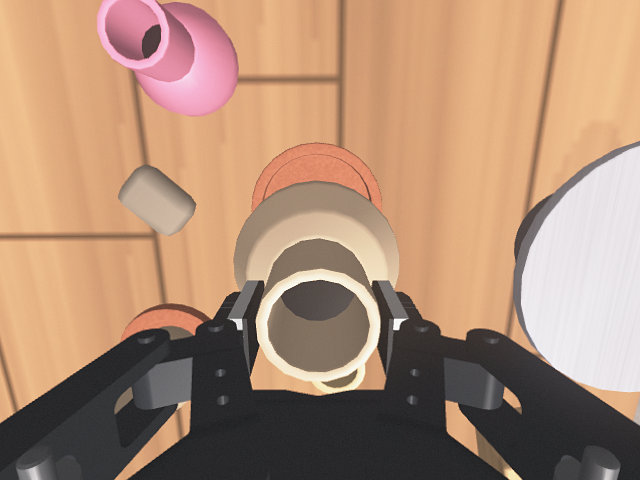

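The ring's edges (252–382, top 142) match the prediction and the vase is upright, so I lower it.

```bash
python3 -m pendant '[{"xyz":[0.02,-0.003,0.07],"rotation":[0,0,0],"jaw":1},{"xyz":[0.02,-0.003,0.16],"rotation":[0,0,0],"jaw":1},{"xyz":[0.02,-0.003,0.24],"rotation":[0,0,0],"jaw":1},{"xyz":[0.02,-0.003,0.29],"rotation":[0,0,0],"jaw":1},{"xyz":[0.02,-0.003,0.32],"rotation":[0,0,0],"jaw":1},{"xyz":[0.02,-0.003,0.338],"rotation":[0,0,0],"jaw":1},{"xyz":[0.02,-0.003,0.346],"rotation":[0,0,0],"jaw":1},{"xyz":[0.02,-0.003,0.346],"rotation":[0,0,0],"jaw":1}]'; python3 -m pendant '[{"xyz":[0,0,0.003],"rotation":[0,0,0],"jaw":1},{"xyz":[0,0,0.006],"rotation":[0,0,0],"jaw":1},{"xyz":[0,0,0.006],"rotation":[0,0,0],"jaw":1}]'
```

```text
time: 18.78
eef_pos: [0.5902, 0.2539, 0.0853]
tool_rot: [2.228, 2.214, 0.001]
wrist_force: [-0.6, 0.2, -3.1]
gripper_width: 0.0463
gripper_force: 37.8
time: 19.03
eef_pos: [0.5901, 0.2543, 0.0836]
tool_rot: [2.227, 2.215, 0.001]
wrist_force: [0.2, -0.2, -3.0]
gripper_width: 0.0468
gripper_force: 37.8
```

```bash
python3 -m pendant '[{"xyz":[0,0,0.002],"rotation":[0,0,0],"jaw":1},{"xyz":[0,0,0.004],"rotation":[0,0,0],"jaw":1},{"xyz":[0,0,0.006],"rotation":[0,0,0],"jaw":1},{"xyz":[0,0,0.006],"rotation":[0,0,0],"jaw":1}]'; python3 -m pendant '[{"xyz":[0,0,0],"rotation":[0,0,0],"jaw":0.45},{"xyz":[0,0,0],"rotation":[0,0,0],"jaw":0.35},{"xyz":[0,0,0],"rotation":[0,0,0],"jaw":0.25},{"xyz":[0,0,0],"rotation":[0,0,0],"jaw":0.1},{"xyz":[0,0,0],"rotation":[0,0,0],"jaw":0},{"xyz":[0,0,0],"rotation":[0,0,0],"jaw":0},{"xyz":[0,0,0],"rotation":[0,0,0],"jaw":0}]'
```

```text
time: 19.37
eef_pos: [0.59, 0.2545, 0.0826]
tool_rot: [2.227, 2.215, 0.002]
wrist_force: [-5.2, -0.8, 10.3]
gripper_width: 0.0464
gripper_force: 38.9
time: 19.95
eef_pos: [0.5898, 0.2542, 0.0812]
tool_rot: [-2.228, -2.215, 0.0]
wrist_force: [-0.9, 0.3, -0.8]
gripper_width: 0.085
gripper_force: 0.0
```

```bash
python3 -m pendant '[{"xyz":[0,0,-0.05],"rotation":[0,0,0],"jaw":0},{"xyz":[0,0,-0.18],"rotation":[0,0,0],"jaw":0},{"xyz":[0,0,-0.31],"rotation":[0,0,0],"jaw":0},{"xyz":[0,0,-0.44],"rotation":[0,0,0],"jaw":0},{"xyz":[0,0,-0.57],"rotation":[0,0,0],"jaw":0},{"xyz":[0,0,-0.7],"rotation":[0,0,0],"jaw":0},{"xyz":[-0.1,-0.03,-0.78],"rotation":[0,0,0],"jaw":0},{"xyz":[-0.23,-0.07,-0.8],"rotation":[0,0,0],"jaw":0}]'; python3 -m pendant '[{"xyz":[-1,-0.28,0],"rotation":[0,0,0],"jaw":0},{"xyz":[-1,-0.28,0],"rotation":[0,0,0],"jaw":0},{"xyz":[-1,-0.28,0],"rotation":[0,0,0],"jaw":0},{"xyz":[-1,-0.28,0],"rotation":[0,0,0],"jaw":0},{"xyz":[-1,-0.28,0],"rotation":[0,0,0],"jaw":0},{"xyz":[-1,-0.28,0],"rotation":[0,0,0],"jaw":0},{"xyz":[-1,-0.28,0],"rotation":[0,0,0],"jaw":0},{"xyz":[-1,-0.28,0],"rotation":[0,0,0],"jaw":0}]'; python3 -m pendant '[{"xyz":[-0.13,-0.04,0],"rotation":[0,0,0],"jaw":0},{"xyz":[-0.26,-0.08,0],"rotation":[0,0,0],"jaw":0},{"xyz":[-0.39,-0.12,0],"rotation":[0,0,0],"jaw":0},{"xyz":[-0.52,-0.16,0],"rotation":[0,0,0],"jaw":0},{"xyz":[-0.6,-0.18,0],"rotation":[0,0,0],"jaw":0},{"xyz":[-0.65,-0.18,0],"rotation":[0,0,0],"jaw":0},{"xyz":[-0.65,-0.18,0],"rotation":[0,0,0],"jaw":0},{"xyz":[-0.65,-0.18,0],"rotation":[0,0,0],"jaw":0}]'; python3 -c "
from h import *
s=get_state();print(s['eef_pos'])
cv2.imwrite('pics/w6.png',camera('wrist')[:,:,::-1]);cv2.imwrite('pics/s6.png',camera('side')[:,:,::-1])
print(proj('wrist',[.4295,-.2877,.155]),proj('wrist',[.4395,-.2877,.155]),proj('wrist',[.4295,-.2777,.155]))"
```

```text
time: 20.62
eef_pos: [0.5695, 0.1865, 0.3247]
tool_rot: [2.223, 2.216, 0.007]
wrist_force: [1.4, -0.9, -0.1]
gripper_width: 0.0855
gripper_force: 0.0
time: 21.28
eef_pos: [0.4814, -0.1175, 0.3214]
tool_rot: [2.23, 2.212, -0.001]
wrist_force: [-0.3, 0.1, -0.6]
gripper_width: 0.0852
gripper_force: 0.0
time: 21.95
eef_pos: [0.4278, -0.3089, 0.3211]
tool_rot: [-2.228, -2.214, -0.0]
wrist_force: [0.5, 0.7, -0.4]
gripper_width: 0.0856
gripper_force: 0.0
[ 0.42776927 -0.30886661  0.32105227]
[320.00403054 197.81531903] [331.17374348 197.74025915] [319.94914552 186.59149978]
```

View pics/w6.png

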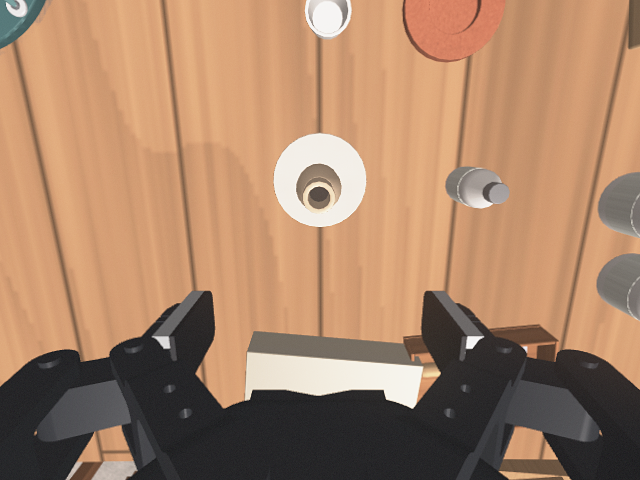

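View pics/s6.png

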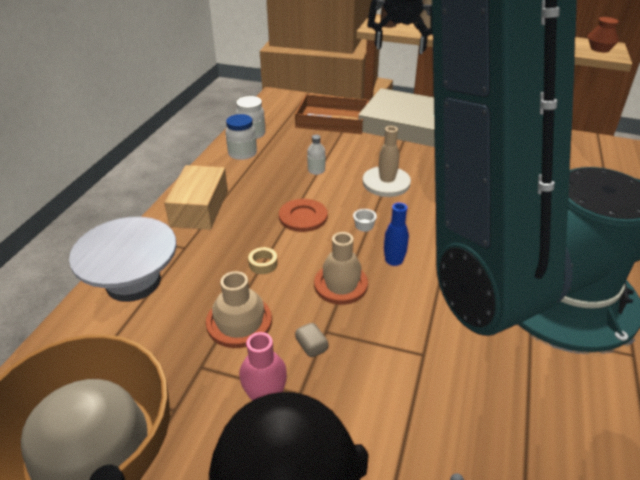

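The wrist picture has the slim vase standing on the bat with its neck at (319,197), as expected. The side picture shows the squat and medium vases in their rings at (237,315) and (341,275). I grip the slim vase again.

```bash
python3 -m pendant '[{"xyz":[0.06,0.004,0.02],"rotation":[0,0,0],"jaw":0},{"xyz":[0.072,0.004,0.12],"rotation":[0,0,0],"jaw":0},{"xyz":[0.072,0.004,0.65],"rotation":[0,0,0],"jaw":0},{"xyz":[0.072,0.004,0.65],"rotation":[0,0,0],"jaw":0},{"xyz":[0.072,0.004,0.65],"rotation":[0,0,0],"jaw":0},{"xyz":[0.072,0.004,0.65],"rotation":[0,0,0],"jaw":0},{"xyz":[0.072,0.004,0.65],"rotation":[0,0,0],"jaw":0},{"xyz":[0.072,0.004,0.65],"rotation":[0,0,0],"jaw":0}]' 25; python3 -m pendant '[{"xyz":[0,0,0],"rotation":[0,0,0],"jaw":0.35},{"xyz":[0,0,0],"rotation":[0,0,0],"jaw":0.5},{"xyz":[0,0,0],"rotation":[0,0,0],"jaw":0.6},{"xyz":[0,0,0],"rotation":[0,0,0],"jaw":0.7},{"xyz":[0,0,0],"rotation":[0,0,0],"jaw":0.8},{"xyz":[0,0,0],"rotation":[0,0,0],"jaw":1},{"xyz":[0,0,0],"rotation":[0,0,0],"jaw":1},{"xyz":[0,0,0],"rotation":[0,0,0],"jaw":1}]' 25
```

```text
time: 22.72
eef_pos: [0.4288, -0.2858, 0.1264]
tool_rot: [-2.225, -2.215, 0.0]
wrist_force: [-0.2, 0.0, 0.2]
gripper_width: 0.0853
gripper_force: 0.0
time: 23.38
eef_pos: [0.4294, -0.2878, 0.1274]
tool_rot: [2.227, 2.214, -0.0]
wrist_force: [-1.0, 0.8, 8.6]
gripper_width: 0.0296
gripper_force: 24.1
```

```bash
python3 -m pendant '[{"xyz":[0,0,-0.05],"rotation":[0,0,0],"jaw":1},{"xyz":[0,0,-0.14],"rotation":[0,0,0],"jaw":1},{"xyz":[0,0,-0.23],"rotation":[0,0,0],"jaw":1},{"xyz":[0.04,0.02,-0.27],"rotation":[0,0,0],"jaw":1},{"xyz":[0.1,0.07,-0.27],"rotation":[0,0,0],"jaw":1},{"xyz":[0.19,0.14,-0.27],"rotation":[0,0,0],"jaw":1},{"xyz":[0.28,0.21,-0.27],"rotation":[0,0,0],"jaw":1},{"xyz":[0.37,0.28,-0.27],"rotation":[0,0,0],"jaw":1}]' 25; python3 -m pendant '[{"xyz":[0.09,0.07,0],"rotation":[0,0,0],"jaw":1},{"xyz":[0.17,0.13,0],"rotation":[0,0,0],"jaw":1},{"xyz":[0.23,0.18,0],"rotation":[0,0,0],"jaw":1},{"xyz":[0.27,0.21,0],"rotation":[0,0,0],"jaw":1},{"xyz":[0.289,0.235,0],"rotation":[0,0,0],"jaw":1},{"xyz":[0.289,0.235,0],"rotation":[0,0,0],"jaw":1},{"xyz":[0.289,0.235,0],"rotation":[0,0,0],"jaw":1}]' 25;  python3 - <<'E'
from h import *
s=get_state();p=np.array(s['eef_pos']);print(p)
im=camera('wrist');cv2.imwrite('pics/w7.png',im[:,:,::-1])
c=np.array([.584,-.09,.014])
print([proj('wrist',c+d).round(1) for d in ([0,0,0],[0,.057,0],[.057,0,0],[-.057,0,0])],proj('wrist',p+[0,0,.0276]))
E
```

```text
time: 24.05
eef_pos: [0.5142, -0.1756, 0.2077]
tool_rot: [2.228, 2.214, 0.0]
wrist_force: [1.2, -0.4, -0.6]
gripper_width: 0.0297
gripper_force: 25.3
time: 24.63
eef_pos: [0.5843, -0.091, 0.2072]
tool_rot: [-2.228, -2.215, 0.001]
wrist_force: [-0.4, -1.2, -1.7]
gripper_width: 0.0292
gripper_force: 25.3
[ 0.58434918 -0.09101077  0.20721274]
[array([318.4, 212.7]), array([317.9, 153. ]), array([376.3, 212.2]), array([260.5, 213.2])] [320.3030588  328.72868951]
```

View pics/w7.png

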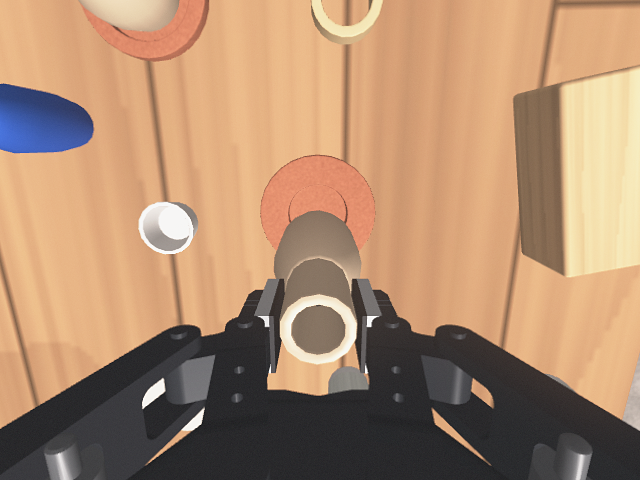

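The ring's edges (260–375, top 154) agree with the prediction and the vase is centred and upright. I lower it.

```bash
python3 -m pendant '[{"xyz":[0,0,0.07],"rotation":[0,0,0],"jaw":1},{"xyz":[0,0,0.15],"rotation":[0,0,0],"jaw":1},{"xyz":[0,0,0.21],"rotation":[0,0,0],"jaw":1},{"xyz":[0,0,0.25],"rotation":[0,0,0],"jaw":1},{"xyz":[0,0,0.275],"rotation":[0,0,0],"jaw":1},{"xyz":[0,0,0.286],"rotation":[0,0,0],"jaw":1},{"xyz":[0,0,0.294],"rotation":[0,0,0],"jaw":1},{"xyz":[0,0,0.294],"rotation":[0,0,0],"jaw":1}]'; python3 -m pendant '[{"xyz":[0,0,0.003],"rotation":[0,0,0],"jaw":1},{"xyz":[0,0,0.006],"rotation":[0,0,0],"jaw":1},{"xyz":[0,0,0.006],"rotation":[0,0,0],"jaw":1}]'
```

```text
time: 25.35
eef_pos: [0.5846, -0.0909, 0.1194]
tool_rot: [2.228, 2.214, 0.0]
wrist_force: [-0.0, -0.4, -1.9]
gripper_width: 0.0292
gripper_force: 25.3
time: 25.6
eef_pos: [0.5847, -0.0905, 0.1176]
tool_rot: [2.227, 2.215, 0.0]
wrist_force: [-0.1, -0.1, -2.2]
gripper_width: 0.0293
gripper_force: 25.3
```

```bash
python3 -m pendant '[{"xyz":[0,0,0.002],"rotation":[0,0,0],"jaw":1},{"xyz":[0,0,0.004],"rotation":[0,0,0],"jaw":1},{"xyz":[0,0,0.004],"rotation":[0,0,0],"jaw":1}]'; python3 -m pendant '[{"xyz":[0,0,0],"rotation":[0,0,0],"jaw":0.6},{"xyz":[0,0,0],"rotation":[0,0,0],"jaw":0.5},{"xyz":[0,0,0],"rotation":[0,0,0],"jaw":0.4},{"xyz":[0,0,0],"rotation":[0,0,0],"jaw":0.2},{"xyz":[0,0,0],"rotation":[0,0,0],"jaw":0},{"xyz":[0,0,0],"rotation":[0,0,0],"jaw":0},{"xyz":[0,0,0],"rotation":[0,0,0],"jaw":0}]'; python3 -m pendant '[{"xyz":[0,0,-0.05],"rotation":[0,0,0],"jaw":0},{"xyz":[0,0,-0.18],"rotation":[0,0,0],"jaw":0},{"xyz":[0,0,-0.31],"rotation":[0,0,0],"jaw":0},{"xyz":[0,0,-0.44],"rotation":[0,0,0],"jaw":0},{"xyz":[0,0,-0.57],"rotation":[0,0,0],"jaw":0},{"xyz":[-0.1,0,-0.6],"rotation":[0,0,0],"jaw":0},{"xyz":[-0.2,0,-0.6],"rotation":[0,0,0],"jaw":0},{"xyz":[-0.2,0,-0.6],"rotation":[0,0,0],"jaw":0}]'; python3 -c "
from h import *
cv2.imwrite('pics/s8.png',camera('side')[:,:,::-1]);cv2.imwrite('pics/w8.png',camera('wrist')[:,:,::-1])"
```

```text
time: 25.85
eef_pos: [0.5851, -0.0906, 0.1174]
tool_rot: [2.226, 2.214, 0.001]
wrist_force: [-3.0, 0.1, 11.5]
gripper_width: 0.0292
gripper_force: 26.5
time: 26.43
eef_pos: [0.5845, -0.0904, 0.116]
tool_rot: [-2.228, -2.215, 0.0]
wrist_force: [0.8, -1.0, 0.2]
gripper_width: 0.0854
gripper_force: 0.0
time: 27.1
eef_pos: [0.5846, -0.1544, 0.2965]
tool_rot: [2.229, 2.211, -0.0]
wrist_force: [0.8, -0.6, -0.7]
gripper_width: 0.0853
gripper_force: 0.0
```

View pics/s8.png

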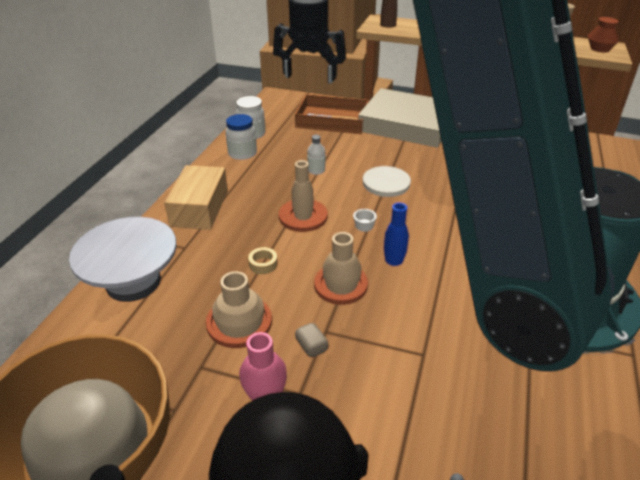

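View pics/w8.png

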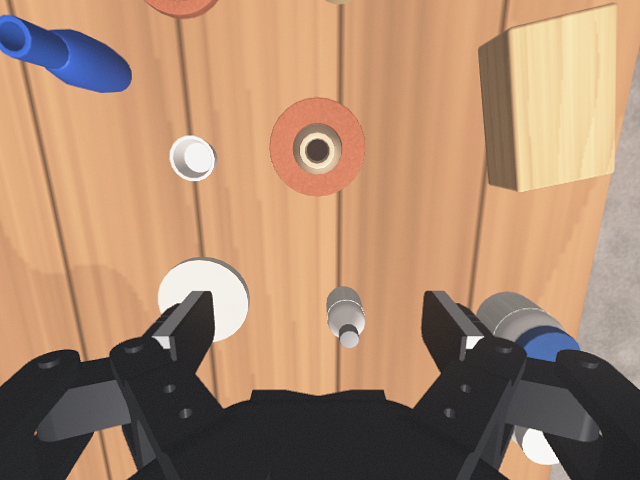

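The side picture shows all three vases upright in their own rings, at (303,195), (341,265) and (237,310). The wrist picture has the slim neck at (317,150), concentric with its ring. The gripper is clear, and the glue bottle and tape have not moved.

```bash
python3 -m pendant '[{"xyz":[0,0,0],"rotation":[0,0,0],"jaw":0},{"xyz":[0,0,0],"rotation":[0,0,0],"jaw":0},{"xyz":[0,0,0],"rotation":[0,0,0],"jaw":0}]' >/dev/null; python3 -c "
from rig import *
print(hand_in())"
```

```text
the job is handed in; nothing more can be done
None
```

The job is handed in at about 27 s of robot time: the final pictures show each vase upright in its own ring, with the glue bottle and tape roll where they were; the hand-in itself returned no verdict.

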